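# Hang the drive bin on the twin-pin rail

### The arm

A 7-joint arm with a two-finger parallel gripper is mounted at the origin on the work surface. World frame = base frame: x ahead of the robot, y to its left, z up, the work surface at z = 0. Lengths are in m, angles in rad, forces in N, time in s.
With the tool pointing down it reaches from about 0.425 to 1.025 m from the base axis. Payload 3.6 kg.
Tool frame: the origin (TCP) lies midway between the tips of the shut fingers; the grasp point (between the pads) lies 19 mm behind it; z points along the fingers, y is the direction in which the jaws open and shut (so a half turn about z gives the same grasp; the last joint's range is limited). The gripper opens to 85 mm and grips with 20 to 120 N. Pads are 22 mm wide; open, the fingers measure 114 mm over their backs; the gripper's body (76 mm by 85 mm) begins 54 mm behind the grasp point. The pads swing forward as they close: fully open they stand 13 mm farther back than shut.
Start: joints at [1.246, 0.591, 0.048, 1.609, -0.033, 0.943, -0.034], TCP at [0.166, -0.706, 0.231] pointing down, gripper open.
Joint ranges: [-2.69, 2.69], [-0.47, 2.24], [-1.27, 1.36], [0.19, 2.51], [-1.53, 4.68], [0.08, 2.07], [-3.09, 3.09]. Speed limits (rad/s): [2.57, 2.57, 3.14, 3.14, 3.14, 3.14, 3.14].

### API

Orientations are given as a rotation vector (axis times angle).
In Python, from rig import get_state, capture, camera_model, finish_job gives the robot as it stands.
- The arm moves only by the shell command python3 -m handwheel 'ROWS'. ROWS is JSON, a list of rows, each an object with "grip": the closure, from -1 (fully open) to 1 (shut); "linear": the shift along the tool's x, y, z in m, a list of three; "delta_rot": the turn, a rotation vector about the tool's x, y, z in degrees, a list of three. In form: [{"grip": grip, "linear": [x, y, z], "delta_rot": [ax, ay, az]}, ...]. A call has 1 to 20 rows; each row is the pose to reach, as a shift and turn from the pose commanded when the call began, along the tool's axes at that moment; what a row does not reach only later rows make up. A row lasts 1/8 s, in which the tool goes at most 62.5 mm and 10.7 degrees, less where a joint would pass 70% of its speed; a pose out of reach is approached as far as the arm can. A call with a gripper value outside its range is refused whole. The fingers move at their own pace and stop on an object; the grip force is fixed at half the most. Time passes only in rows, so rows that repeat a pose let the fingers close. It gives the time, the measured TCP pose, the force and the opening at its end, in the units of the state.
- get_state(): the state, without advancing time (a new reading comes with each control period).
- capture(name): name is "side" or "top"; returns (picture, depth): 480x640x3 uint8, red, green, blue; 480x640 float32, m along the optical axis (not along the pixel's ray), 0 where there is no reading.
- camera_model(name): a dict with "vfov" (degrees; the focal length in pixels is half the picture's height over the tangent of half this angle, whatever the lens; pixels are square), "cx", "cy" (the principal point, pixels), "dist" ([k1, k2, p1, p2, k3] as OpenCV has them; the pictures are not rectified), "pose" (4x4, takes a point from camera to world coordinates). Camera axes: x right, y down, z forward; pixel columns grow to the right and rows downward; lengths in m; the calibration is good to about 2 mm. A picture is of the moment at which its call begins. camera_model takes no time and is no camera call.
- finish_job(): hands the job in, once; it reports no verdict.
The state is a dict: "t": time; "joint_positions": joint angles; "dq": joint speeds; "tau": joint torques, N m; "ee_pos": TCP position; "ee_rot": TCP orientation; "force": force on the tool from outside, world axes, zero at the start; "wrist_torque": the same for the moment, N m; "gripper_width": finger opening in m.
Only numpy, scipy, OpenCV 4.12 (cv2) and the standard library are available. Lean on these libraries where they do the work, as an engineer would, in place of code of your own. Each camera call takes 0.05 s, during which the arm holds its last target.

### The job

Pick up the sheet-metal drive bin by its upright tab and hang it on the rail stand: bring both holes of its flange over the two upright pins, gently lower it along the pins until the flange sits fully home on the rail, then let go and move clear. The pin bar has been clamped by hand and stands off-centre on the stand, so find the pins by feel or by eye, never force the bin down, and do not disturb the can, the hard drive or the screwdriver.

Things in the scene. Friction and masses are not known exactly. Their poses are not given: they have to be found in the camera images.
- bin: Steel bin, 0.2 to 0.42 kg, upright on the bench. Origin: underside, below the middle of the back plate; x from the bin towards the flange, y along its width, z up. Back plate x -2 to 2, y -70 to 70, z 0 to 70 mm. Open box before it: x -60 to 0, 45 high. Flange: x 2 to 42, y -70 to 70, z 66 to 70, with two 10 mm through holes at x 25, y +40 and -40.
- flange_mid (a point): Midway between the bin's two holes, at the flange's underside (bin x 25, y 0, z 66 mm). With the flange resting on the pin tips it is 22 mm above the rail, when home at the rail's height.
- stand: Grey steel stand, fixed. Origin: on the bench under the middle of its upright; x away from the side where the bin's box hangs, y along the rail, z up. Upright x -20.5 to 20.5, y -110 to 110, top at z 114 mm; low foot behind. Hung, bin and stand have parallel axes (x with x): flange over the rail, box on the -x side. Pressing the bin on it with over 50 N spoils the pins.
- rail_mid (a point): Fixed point, mid-length of the stand at the rail surface (stand x 0, y 0, z 120 mm). The rail is an aluminium pin bar (36 x 140 x 6 mm) with two upright pins, 8 mm thick, 22 mm tall, flat tips with 1 mm chamfers, at stand x 0, y d+40 and d-40 mm. d is not measured: 5 to 29 mm, as the bar was clamped by hand, off-centre to the stand's +y. The clamped bar does not shift.
- spray_can: Bystander: upright white can, 52 mm diameter, 170 mm tall; origin under its centre.
- hard_drive: Bystander: flat hard drive, 100 x 70 x 10 mm, lying on the bench; origin under its centre.
- screwdriver: Bystander: screwdriver about 0.2 m long, lying on the bench.
- tab_mid (a point): Middle of the bin's grip tab (bin x 0, y 0, z 101 mm): flat upright plate over the back plate, 4 mm thick (x -2 to 2), 50 mm wide (y -25 to 25), z 70 to 115 mm. Pinch it from above, fingers closing along the bin's x; fingertips clear the flange when above z 72. The centre of mass lies nearly below it.
Things that resemble listed ones, but are neither listed nor needed, are in the scene too. Of the things like the bin, leave any that is orange; of the rest the smaller one is meant.

How it is judged:
On the way, in this order (a step that is already met when the one before it is completed fails the run):
1. the bin is held, lifted clear of the bench (height (world z) of bin above 0.03 m and contact force between the fingers and bin above 0.5 N), for 0.2 s.
2. still held, both holes are well down on the pins (flange underside less than 12 mm above the rail) (z of flange_mid in the frame of rail_mid between -0.003 and 0.012 m and x of flange_mid in the frame of rail_mid between -0.006 and 0.006 m and y of flange_mid in the frame of rail_mid between 0.001 and 0.033 m and contact force between the fingers and bin above 0.5 N), for 0.1 s.
At the end, for the whole second after the job is handed in: The bin hangs on both pins, released, at rest on the stand: middle of the flange underside within 4 mm of the rail surface, 6 mm of the rail's middle line and 1 to 33 mm to the +y side of rail_mid; upright and parallel to the rail within 0.1 rad (z of flange_mid in the frame of rail_mid between -0.003 and 0.004 m and x of flange_mid in the frame of rail_mid between -0.006 and 0.006 m and y of flange_mid in the frame of rail_mid between 0.001 and 0.033 m and angle between bin's own z axis and vertical below 0.1 rad and angle between the y axis of bin and the y axis of stand, either way round below 0.1 rad and contact force between bin and stand above 0.5 N and linear speed of bin below 0.02 m/s); the robot touches nothing.
It fails at once if the bin is forced against the stand (more than 50 N) (contact force between bin and stand above 50 N).
It fails at once if the can is moved more than 30 mm or tipped (distance of spray_can from where it was at the start of the episode above 0.03 m or angle between spray_can's own z axis and vertical above 0.3 rad).
It fails at once if the hard drive is moved more than 30 mm (distance of hard_drive from where it was at the start of the episode above 0.03 m).
It fails at once if the screwdriver is moved more than 30 mm (distance of screwdriver from where it was at the start of the episode above 0.03 m).
It also fails if it takes over 64 s, if anything falls off the work surface, if the arm or the gripper's body presses on something with over 40 N, if the wrist force passes 120 N, or if a joint passes its speed limit or range.

## Working session

There is one attempt and no reset: what is moved stays moved. The work goes in short steps, Python scripts to look and compute and a shell command to move; the robot and the scene stay as the last step left them, time stands still between calls to the robot, and variables do not carry over. Pictures are saved under pics/ and viewed, and the job is handed in when it is done.

```bash
mkdir -p pics; ls; python3 - <<'E'
from rig import *
import cv2,numpy as np
print(get_state())
for n in("side","top"):
    p,d=capture(n);cv2.imwrite(f"pics/{n}0.png",p[:,:,::-1]);np.savez(f"{n}0.npz",p=p,d=d)
    m=camera_model(n);print(n,m)
E
```

```text
pics
{'t': 0.0, 'joint_positions': array([ 1.24653464,  0.59213453,  0.0483085 ,  1.60979943, -0.03330717,
        0.9426881 , -0.03372108]), 'dq': array([1.71577132e-03, 1.31166610e-03, 3.66614925e-04, 2.14531374e-03,
       3.56632625e-05, 2.66485299e-04, 8.80019022e-04]), 'tau': array([ 3.44883256e-04, -5.48687696e+01,  1.54683206e+00, -1.98125285e+01,
        9.41877253e-03,  8.85597488e-03,  2.31106782e-06]), 'ee_pos': array([ 0.16564034, -0.70499319,  0.23013862]), 'ee_rot': array([-3.11851838e+00, -3.61499463e-01,  5.97029789e-04]), 'force': array([-1.13492836,  0.20856691,  0.36175273]), 'wrist_torque': array([-0.02592971,  0.02332043, -0.03126493]), 'gripper_width': 0.08544838475893732}
side {'vfov': 48.92939552679166, 'cx': 315.0978527366788, 'cy': 238.28903553488476, 'dist': array([0.01212606, 0.        , 0.        , 0.        , 0.        ]), 'pose': array([[ 9.88540136e-01, -7.72217605e-02,  1.29711983e-01,
         4.18087445e-01],
       [-1.50957527e-01, -5.02985237e-01,  8.51009798e-01,
        -1.08595078e+00],
       [-4.73262131e-04, -8.60838342e-01, -5.08878301e-01,
         7.00883968e-01],
       [ 0.00000000e+00,  0.00000000e+00,  0.00000000e+00,
         1.00000000e+00]])}
top {'vfov': 51.54247469917787, 'cx': 309.6005710760218, 'cy': 242.14320527916695, 'dist': array([-0.00242193,  0.        ,  0.        ,  0.        ,  0.        ]), 'pose': array([[ 0.01823741, -0.99223159,  0.12306044,  0.45961562],
       [-0.99979046, -0.01695353,  0.01147212, -0.09730661],
       [-0.00929669, -0.12324388, -0.99233287,  1.05632355],
       [ 0.        ,  0.        ,  0.        ,  1.        ]])}
```

View pics/side0.png

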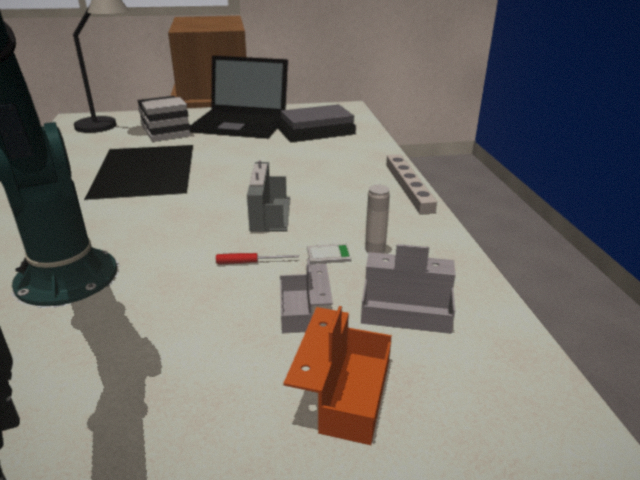

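View pics/top0.png

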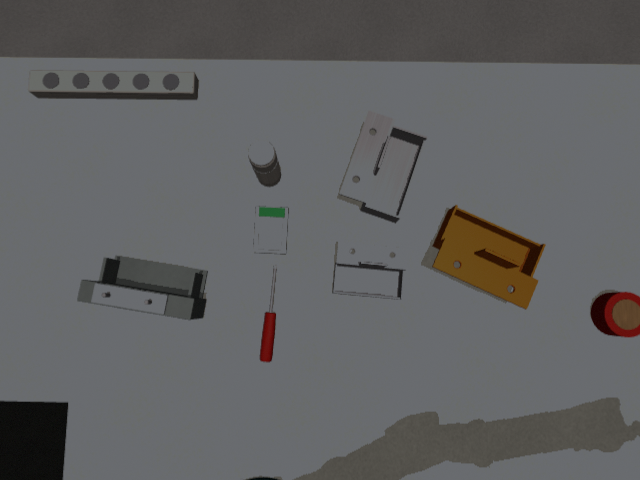

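Top view: the stand has pins near (107,295) and (150,301). The grey bins have holes at (352,251)/(392,254) and (373,132)/(355,180). The orange bin is the one to ignore. Next I'll measure with depth.

```bash
cat > h.py <<'E'
import numpy as np,cv2
from rig import camera_model
def K(m):
    f=240/np.tan(np.radians(m["vfov"]/2));return np.array([[f,0,m["cx"]],[0,f,m["cy"]],[0,0,1.]])
def rays(n,px):
    m=camera_model(n);u=cv2.undistortPoints(np.array(px,float).reshape(-1,1,2),K(m),m["dist"]).reshape(-1,2)
    return np.c_[u,np.ones(len(u))]@m["pose"][:3,:3].T, m["pose"][:3,3]
def plane(n,px,z):
    r,o=rays(n,px);return o+r*((z-o[2])/r[:,2])[:,None]
def bydepth(n,px,d):
    r,o=rays(n,px);return o+r*np.array([d[int(round(y)),int(round(x))] for x,y in px])[:,None]
def cloud(n,d):
    v,u=np.mgrid[0:480,0:640];px=np.c_[u.ravel(),v.ravel()];r,o=rays(n,px);return (o+r*d.reshape(-1,1)).reshape(480,640,3)
def proj(n,P):
    m=camera_model(n);T=np.linalg.inv(m["pose"]);rv=cv2.Rodrigues(T[:3,:3])[0]
    return cv2.projectPoints(np.array(P,float).reshape(-1,1,3),rv,T[:3,3],K(m),m["dist"])[0].reshape(-1,2)
E
python3 - <<'E'
from h import *
np.set_printoptions(precision=4,suppress=True)
z=np.load("top0.npz");d=z["d"];p=z["p"]
C=cloud("top",d)
for q in [(372,251),(365,155),(345,200),(370,281),(371,263),(500,275),(120,300),(195,305),(85,292),(155,275),(107,295),(150,301),(262,155),(270,230),(400,160)]:
    print(q,C[q[1],q[0]])
print("small",plane("top",[(352,251),(392,254)],.07));print("big",plane("top",[(373,132),(355.5,179.5)],.07))
for nm,(x0,y0,x1,y1) in dict(small=(325,230,412,305),big=(335,105,430,225),stand=(75,250,212,325)).items():
    c=cv2.resize(p[y0:y1,x0:x1,::-1],None,fx=5,fy=5,interpolation=cv2.INTER_CUBIC)
    cv2.imwrite(f"pics/c_{nm}.png",np.clip(c.astype(float)*1.6,0,255))
E
```

```text
(372, 251) [ 0.5665 -0.2108  0.068 ]
(365, 155) [ 0.7556 -0.1933  0.0945]
(345, 200) [ 0.6839 -0.16   -0.0006]
(370, 281) [ 0.5098 -0.2143  0.0021]
(371, 263) [ 0.5387 -0.2038  0.1127]
(500, 275) [ 0.5213 -0.4542  0.095 ]
(120, 300) [0.4602 0.2685 0.1179]
(195, 305) [0.4533 0.1326 0.0921]
(85, 292) [0.474  0.3379 0.1133]
(155, 275) [0.5142 0.2413 0.0053]
(107, 295) [0.4689 0.2883 0.1309]
(150, 301) [0.4593 0.2084 0.1277]
(262, 155) [0.7283 0.003  0.1738]
(270, 230) [ 0.6139 -0.0005  0.0105]
(400, 160) [ 0.7734 -0.2784  0.004 ]
small [[ 0.5656 -0.1707  0.07  ]
 [ 0.561  -0.2503  0.07  ]]
big [[ 0.8121 -0.2119  0.07  ]
 [ 0.7116 -0.1767  0.07  ]][ WARN:0@0.528] global loadsave.cpp:1063 imwrite_ Unsupported depth image for selected encoder is fallbacked to CV_8U.
```

View pics/c_small.png

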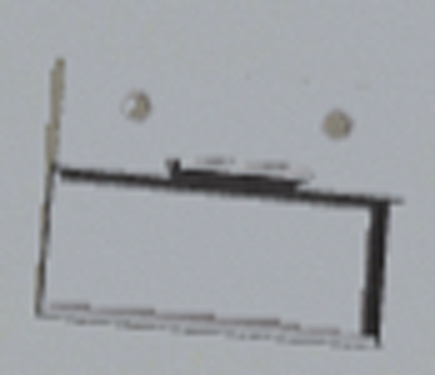

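View pics/c_stand.png

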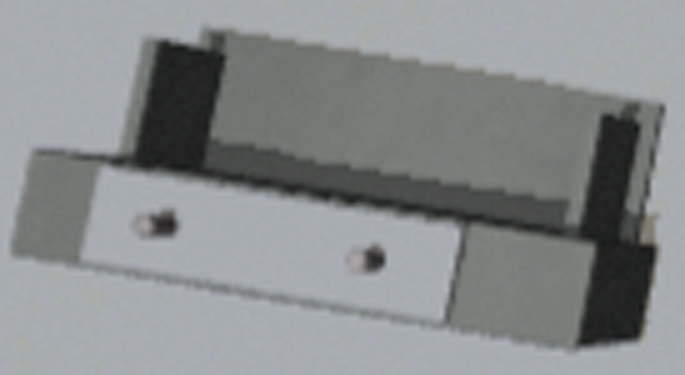

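```bash
python3 - <<'E'
from h import *
np.set_printoptions(precision=4,suppress=True)
o=lambda c,x0,y0:[((a+.5)/5-.5+x0,(b+.5)/5-.5+y0) for a,b in c]
H=plane("top",o([(137,105),(337,125)],325,230),.069);print("holes",H,H.mean(0),np.linalg.norm(H[0]-H[1]))
T=plane("top",o([(143,226),(360,258)],75,250),.142);print("tips",T,T.mean(0),np.linalg.norm(T[0]-T[1]))
B=plane("top",o([(100,167),(462,226),(445,322),(80,262)],75,250),.12);print("bar",B,B.mean(0),[np.linalg.norm(B[i]-B[i-1]) for i in range(4)])
for Q in(H,T): 
  v=Q[0]-Q[1];print("yaw",np.degrees(np.arctan2(-v[0],v[1])))
v=B[0]-B[1]+B[3]-B[2];print("yaw bar",np.degrees(np.arctan2(-v[0],v[1])))
U=plane("top",o([(37,150),(598,242),(577,348),(12,256)],75,250),.114);print("upright",U,U.mean(0),[np.linalg.norm(U[i]-U[i-1]) for i in range(4)])
p=np.load("side0.npz")["p"]
for nm,(x0,y0,x1,y1) in dict(bin=(270,255,340,340),stand=(235,150,300,240)).items():
    c=cv2.resize(p[y0:y1,x0:x1,::-1],None,fx=6,fy=6,interpolation=cv2.INTER_CUBIC)
    cv2.imwrite(f"pics/s_{nm}.png",c)
E
```

```text
holes [[ 0.5665 -0.1708  0.069 ]
 [ 0.5599 -0.2505  0.069 ]] [ 0.5632 -0.2107  0.069 ] 0.07996467267755021
tips [[0.469  0.2907 0.142 ]
 [0.4589 0.21   0.142 ]] [0.464  0.2503 0.142 ] 0.08134394724301852
bar [[0.4911 0.3178 0.12  ]
 [0.4715 0.1796 0.12  ]
 [0.4357 0.1841 0.12  ]
 [0.4554 0.3229 0.12  ]] [0.4634 0.2511 0.12  ] [np.float64(0.036053054515208634), np.float64(0.13963483026357423), np.float64(0.03608061595234381), np.float64(0.1401803836952659)]
yaw -4.764128196405209
yaw -7.199508056628795
yaw bar -8.086782641391864
upright [[0.4973 0.345  0.114 ]
 [0.4665 0.1295 0.114 ]
 [0.4268 0.1356 0.114 ]
 [0.4571 0.3516 0.114 ]] [0.4619 0.2404 0.114 ] [np.float64(0.04069246351312576), np.float64(0.21770028179936554), np.float64(0.04016219359408584), np.float64(0.21808951291743334)]
```

View pics/s_bin.png

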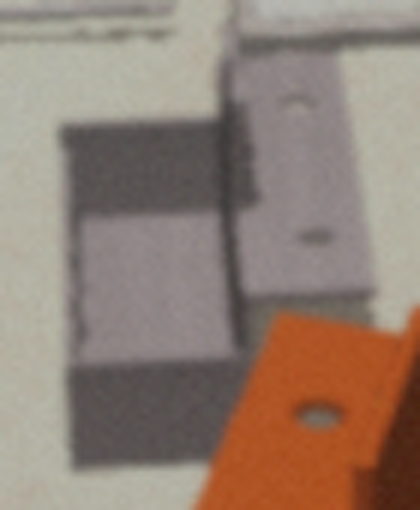

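View pics/s_stand.png

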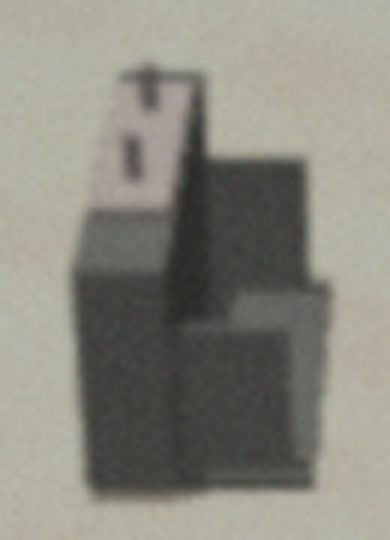

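Small grey bin: its holes are 80.0 mm apart, which confirms it is the one meant. Bin yaw is -4.8°. The bar and stand yaw is about -8.1°, pin midpoint about (0.4637, 0.2507), so d ≈ 10 mm. Next I'll plan the approach over the tab.

```bash
cat > plan.py <<'E'
import sys,numpy as np
from scipy.spatial.transform import Rotation as R
from rig import get_state
# goal: x y z yaw(deg) of the bin x axis; tool y = +-bin x, tool z down
x,y,z,yaw=map(float,sys.argv[1:5]); flip=len(sys.argv)>5
s=get_state();R0=R.from_rotvec(s["ee_rot"])
c,sn=np.cos(np.radians(yaw)),np.sin(np.radians(yaw))
ty=np.array([c,sn,0])*(-1 if flip else 1);tz=np.array([0,0,-1.]);tx=np.cross(ty,tz)
G=R.from_matrix(np.c_[tx,ty,tz])
np.set_printoptions(precision=4,suppress=True)
print("t",s["t"],"pos",s["ee_pos"],"F",s["force"],"w",s["gripper_width"],"q",s["joint_positions"])
m=R0.as_matrix();print("toolx,y",m[:,0],m[:,1])
print("linear",R0.inv().apply(np.array([x,y,z])-s["ee_pos"]),"rot",np.degrees((R0.inv()*G).as_rotvec()))
E
python3 plan.py .538 -.2086 .2 -4.8; python3 plan.py .538 -.2086 .2 -4.8 f
```

```text
t 0.1 pos [ 0.1657 -0.705   0.2302] F [ 0.2106 -0.5856 -0.6028] w 0.08536904553406675 q [ 1.2465  0.5921  0.0483  1.6097 -0.0333  0.9427 -0.0337]
toolx,y [ 0.9735  0.2289 -0.0001] [ 0.2289 -0.9735 -0.0021]
linear [ 0.476 -0.398  0.031] rot [ -0.1062  -0.071  -71.9698]
t 0.1 pos [ 0.1657 -0.705   0.2302] F [ 0.2106 -0.5856 -0.6028] w 0.08536904553406675 q [ 1.2465  0.5921  0.0483  1.6097 -0.0333  0.9427 -0.0337]
toolx,y [ 0.9735  0.2289 -0.0001] [ 0.2289 -0.9735 -0.0021]
linear [ 0.476 -0.398  0.031] rot [ -0.0774   0.1158 108.0301]
```

```bash
python3 -m handwheel '[{"grip":-1,"linear":[0.476,-0.398,0.01],"delta_rot":[-0.1,-0.07,-72]},{"grip":-1,"linear":[0.476,-0.398,0.01],"delta_rot":[-0.1,-0.07,-72]},{"grip":-1,"linear":[0.476,-0.398,0.01],"delta_rot":[-0.1,-0.07,-72]},{"grip":-1,"linear":[0.476,-0.398,0.01],"delta_rot":[-0.1,-0.07,-72]},{"grip":-1,"linear":[0.476,-0.398,0.01],"delta_rot":[-0.1,-0.07,-72]},{"grip":-1,"linear":[0.476,-0.398,0.01],"delta_rot":[-0.1,-0.07,-72]},{"grip":-1,"linear":[0.476,-0.398,0.01],"delta_rot":[-0.1,-0.07,-72]},{"grip":-1,"linear":[0.476,-0.398,0.01],"delta_rot":[-0.1,-0.07,-72]},{"grip":-1,"linear":[0.476,-0.398,0.01],"delta_rot":[-0.1,-0.07,-72]},{"grip":-1,"linear":[0.476,-0.398,0.01],"delta_rot":[-0.1,-0.07,-72]},{"grip":-1,"linear":[0.476,-0.398,0.01],"delta_rot":[-0.1,-0.07,-72]},{"grip":-1,"linear":[0.476,-0.398,0.01],"delta_rot":[-0.1,-0.07,-72]},{"grip":-1,"linear":[0.476,-0.398,0.01],"delta_rot":[-0.1,-0.07,-72]},{"grip":-1,"linear":[0.476,-0.398,0.01],"delta_rot":[-0.1,-0.07,-72]}]'; python3 plan.py .538 -.2086 .082 -4.8
```

```text
t: 1.85
ee_pos: [0.5371, -0.2111, 0.2212]
ee_rot: [2.314, 2.122, -0.003]
force: [-0.6, 0.5, -0.3]
gripper_width: 0.0853
t 1.85 pos [ 0.5371 -0.2111  0.2212] F [-0.6497  0.5284 -0.3278] w 0.08529777532760734 q [ 0.5548  0.4372 -0.3494  1.9461  0.2085  0.7923  0.0022]
toolx,y [ 0.0863  0.9963 -0.0025] [ 0.9963 -0.0863 -0.0001]
linear [0.003  0.0007 0.1391] rot [-0.0034  0.1408 -0.1505]
```

```bash
python3 -m handwheel '[{"grip":-1,"linear":[0.002,0.001,0.05],"delta_rot":[0,0,0]},{"grip":-1,"linear":[0.002,0.001,0.09],"delta_rot":[0,0,0]},{"grip":-1,"linear":[0.002,0.001,0.12],"delta_rot":[0,0,0]},{"grip":-1,"linear":[0.002,0.001,0.138],"delta_rot":[0,0,0]},{"grip":-1,"linear":[0.002,0.001,0.138],"delta_rot":[0,0,0]},{"grip":-1,"linear":[0.002,0.001,0.138],"delta_rot":[0,0,0]}]'; python3 plan.py .538 -.2086 .082 -4.8
python3 - <<'E'
from rig import *
import cv2
p,d=capture("side");cv2.imwrite("pics/side1.png",cv2.resize(p[150:400,180:520,::-1],None,fx=2,fy=2))
E
```

```text
t: 2.6
ee_pos: [0.5403, -0.2082, 0.0843]
ee_rot: [2.31, 2.124, 0.0]
force: [0.1, 0.6, 0.6]
gripper_width: 0.0852
t 2.6 pos [ 0.5403 -0.2082  0.0843] F [0.0714 0.6253 0.6364] w 0.08522249885536101 q [ 0.4798  0.6265 -0.2663  2.0333  0.3208  0.518  -0.102 ]
toolx,y [ 0.0837  0.9965 -0.0023] [ 0.9965 -0.0837  0.0026]
linear [-0.0006 -0.0022  0.0023] rot [0.148  0.1333 0.0003]
```

View pics/side1.png

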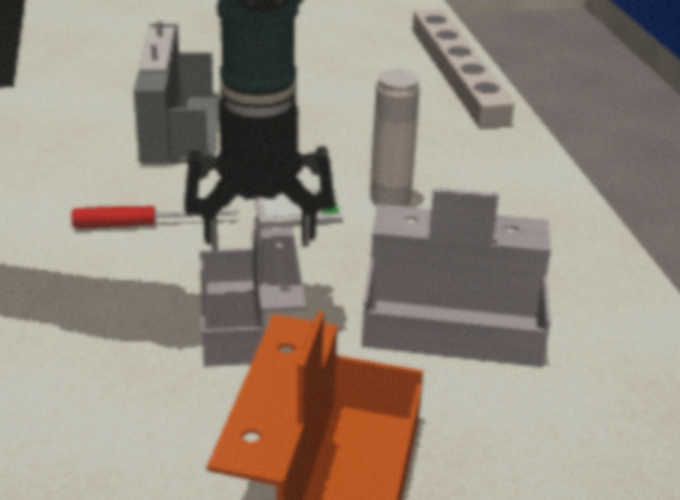

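The open fingers straddle the tab, at about (260,215) in the crop, and are clear of both the flange and the box. Closing now.

```bash
python3 -m handwheel '[{"grip":-1,"linear":[0,-0.002,0.001],"delta_rot":[0,0,0]},{"grip":1,"linear":[0,-0.002,0.001],"delta_rot":[0,0,0]},{"grip":1,"linear":[0,-0.002,0.001],"delta_rot":[0,0,0]},{"grip":1,"linear":[0,-0.002,0.001],"delta_rot":[0,0,0]},{"grip":1,"linear":[0,-0.002,0.001],"delta_rot":[0,0,0]},{"grip":1,"linear":[0,-0.002,0.001],"delta_rot":[0,0,0]},{"grip":1,"linear":[0,-0.002,0.001],"delta_rot":[0,0,0]},{"grip":1,"linear":[0,-0.002,0.001],"delta_rot":[0,0,0]},{"grip":1,"linear":[0,-0.002,0.001],"delta_rot":[0,0,0]}]'; python3 plan.py .538 -.2086 .082 -4.8
```

```text
t: 3.78
ee_pos: [0.5372, -0.2076, 0.0821]
ee_rot: [2.311, 2.126, -0.002]
force: [-0.6, -0.6, -2.1]
gripper_width: 0.0033
t 3.775 pos [ 0.5372 -0.2076  0.0821] F [-0.5591 -0.5792 -2.0669] w 0.0032933752572542837 q [ 0.4793  0.6279 -0.2647  2.0394  0.3223  0.5129 -0.103 ]
toolx,y [ 0.0832  0.9965 -0.0018] [ 0.9965 -0.0832  0.0001]
linear [-0.0009  0.0009  0.0001] rot [0.008  0.1035 0.0252]
```

```bash
python3 -m handwheel '[{"grip":1,"linear":[0,0,-0.01],"delta_rot":[0,0,0]},{"grip":1,"linear":[0,0,-0.03],"delta_rot":[0,0,0]},{"grip":1,"linear":[0,0,-0.06],"delta_rot":[0,0,0]},{"grip":1,"linear":[0,0,-0.09],"delta_rot":[0,0,0]},{"grip":1,"linear":[0,0,-0.11],"delta_rot":[0,0,0]},{"grip":1,"linear":[0,0,-0.12],"delta_rot":[0,0,0]},{"grip":1,"linear":[0,0,-0.12],"delta_rot":[0,0,0]},{"grip":1,"linear":[0,0,-0.12],"delta_rot":[0,0,0]}]'
python3 plan.py .439 .2542 .2 -8
python3 - <<'E'
from rig import *
import cv2,numpy as np
for n in("top","side"):
    p,d=capture(n);np.savez(n+"2.npz",p=p,d=d)
    a=p[180:330,250:450] if n=="top" else p[150:350,180:460]
    cv2.imwrite(f"pics/{n}2.png",cv2.resize(a[:,:,::-1],None,fx=2.8,fy=2.8))
E
```

```text
t: 4.78
ee_pos: [0.5366, -0.2073, 0.2015]
ee_rot: [2.312, 2.127, -0.003]
force: [-0.6, 0.2, -1.0]
gripper_width: 0.0029
t 4.775 pos [ 0.5366 -0.2073  0.2015] F [-0.5901  0.1728 -0.9962] w 0.002920761476442538 q [ 0.5469  0.4608 -0.3485  1.966   0.2264  0.7529 -0.0177]
toolx,y [ 0.0832  0.9965 -0.0016] [ 0.9965 -0.0832 -0.0011]
linear [ 0.4517 -0.1356  0.0009] rot [-0.0619  0.0909  3.2272]
```

View pics/side2.png

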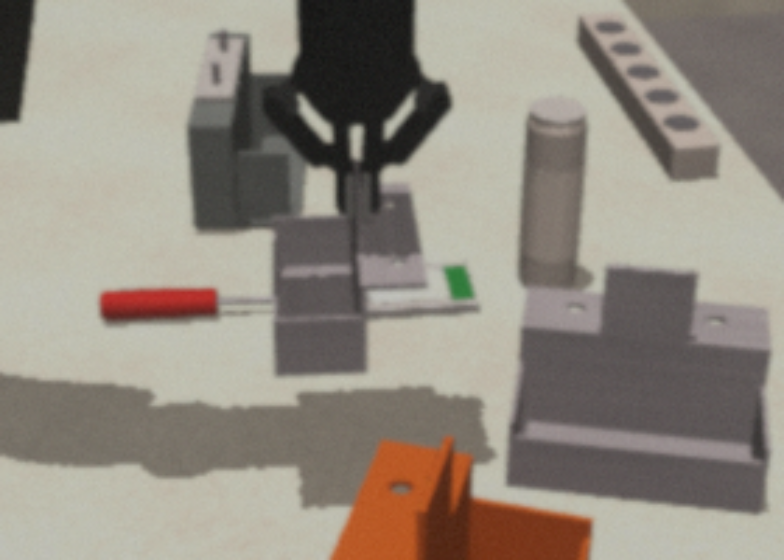

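View pics/top2.png

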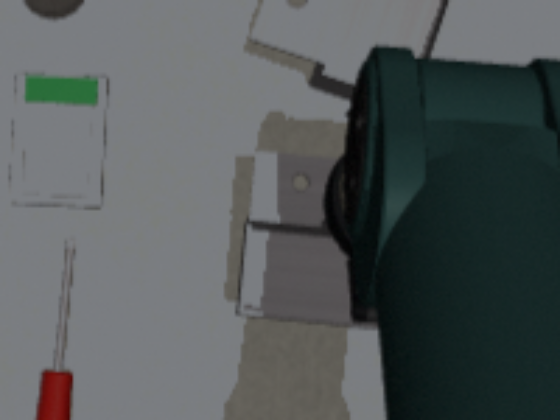

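```bash
python3 - <<'E'
from h import *
from rig import get_state
np.set_printoptions(precision=4,suppress=True)
p=np.load("top2.npz")["p"]
c=cv2.resize(p[225:305,325:385,::-1],None,fx=7,fy=7,interpolation=cv2.INTER_CUBIC);cv2.imwrite("pics/t2z.png",np.clip(c*1.6,0,255).astype('uint8'))
g=p[238:252,350:366].astype(int).sum(2);print(g)
E
```

```text
[[247 248 247 248 249 247 248 251 251 253 250 250 253 251 252 251]
 [248 246 247 249 248 248 246 246 248 245 246 247 248 247 252 250]
 [248 249 249 250 249 247 249 248 251 248 249 248 253 247 247 245]
 [247 249 248 250 249 239 223 237 230 241 248 247 248 249 246 247]
 [248 246 247 247 237 227 212 242 211 218 238 247 246 246 248 246]
 [248 247 247 250 222 248 285 289 261 197 219 243 245 246 247 243]
 [253 250 253 253 227 273 288 292 287 235 206 245 249 249 249 249]
 [256 256 256 256 242 279 288 286 288 273 197 247 252 253 254 255]
 [254 253 258 256 243 268 285 282 290 250 226 251 257 259 254 254]
 [254 251 251 254 246 236 258 264 263 240 254 259 259 257 259 257]
 [244 246 248 247 248 239 222 233 228 247 250 252 253 254 254 240]
 [247 247 249 245 247 245 245 246 246 245 246 244 249 248 250 199]
 [252 253 253 251 252 250 250 249 248 247 248 247 247 249 245 178]
 [248 250 250 248 246 248 249 252 250 249 250 247 247 248 247 149]]
```

View pics/t2z.png

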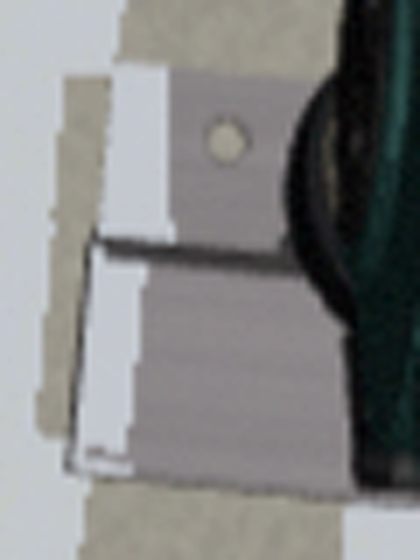

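```bash
python3 - <<'E'
from h import *
h=plane("top",[(357.2,244.5)],.189)[0];print(h)
y=np.radians(-4.76);c,s=np.cos(y),np.sin(y)
d=h[:2]-np.array([.5366,-.2073]);print("in bin frame",[c*d[0]+s*d[1],-s*d[0]+c*d[1]],"expect .0262, .0391")
E
```

```text
[ 0.56443237 -0.17091638  0.189     ]
in bin frame [np.float64(0.024717188780188446), np.float64(0.03856772178332577)] expect .0262, .0391
```

```bash
python3 -m handwheel '[{"grip":1,"linear":[0.01,-0.003,-0.02],"delta_rot":[0,0.1,0]},{"grip":1,"linear":[0.04,-0.012,-0.04],"delta_rot":[0,0.1,0]},{"grip":1,"linear":[0.08,-0.024,-0.05],"delta_rot":[0,0.1,1]},{"grip":1,"linear":[0.12,-0.036,-0.05],"delta_rot":[0,0.1,1]},{"grip":1,"linear":[0.16,-0.048,-0.05],"delta_rot":[0,0.1,2]},{"grip":1,"linear":[0.2,-0.06,-0.05],"delta_rot":[0,0.1,2]},{"grip":1,"linear":[0.24,-0.072,-0.05],"delta_rot":[0,0.1,2]},{"grip":1,"linear":[0.28,-0.084,-0.05],"delta_rot":[0,0.1,3]},{"grip":1,"linear":[0.32,-0.096,-0.05],"delta_rot":[0,0.1,3]},{"grip":1,"linear":[0.36,-0.108,-0.05],"delta_rot":[0,0.1,3.2]},{"grip":1,"linear":[0.4,-0.12,-0.05],"delta_rot":[0,0.1,3.2]},{"grip":1,"linear":[0.43,-0.13,-0.05],"delta_rot":[0,0.1,3.2]},{"grip":1,"linear":[0.45,-0.135,-0.05],"delta_rot":[0,0.1,3.2]},{"grip":1,"linear":[0.453,-0.136,-0.05],"delta_rot":[0,0.1,3.2]},{"grip":1,"linear":[0.453,-0.136,-0.05],"delta_rot":[0,0.1,3.2]},{"grip":1,"linear":[0.453,-0.136,-0.05],"delta_rot":[0,0.1,3.2]},{"grip":1,"linear":[0.453,-0.136,-0.05],"delta_rot":[0,0.1,3.2]}]'
python3 plan.py .4387 .2553 .165 -8
python3 - <<'E'
from rig import *
import cv2,numpy as np
for n in("top","side"):
    p,d=capture(n);np.savez(n+"3.npz",p=p,d=d)
    a=p[220:360,50:250] if n=="top" else p[100:280,180:400]
    cv2.imwrite(f"pics/{n}3.png",cv2.resize(a[:,:,::-1],None,fx=3.2,fy=3.2))
E
```

```text
t: 7.0
ee_pos: [0.4398, 0.2543, 0.2513]
ee_rot: [2.372, 2.059, -0.0]
force: [0.1, -0.2, -2.6]
gripper_width: 0.0034
t 7.0 pos [0.4398 0.2543 0.2513] F [ 0.1384 -0.1765 -2.5519] w 0.0033780539169952347 q [-0.2115  0.329  -0.505   2.0552  0.2193  0.8082 -0.9872]
toolx,y [ 0.1405  0.9901 -0.0008] [ 0.9901 -0.1405  0.0007]
linear [ 0.0009 -0.0012  0.0863] rot [ 0.0384  0.0433 -0.0753]
```

View pics/side3.png

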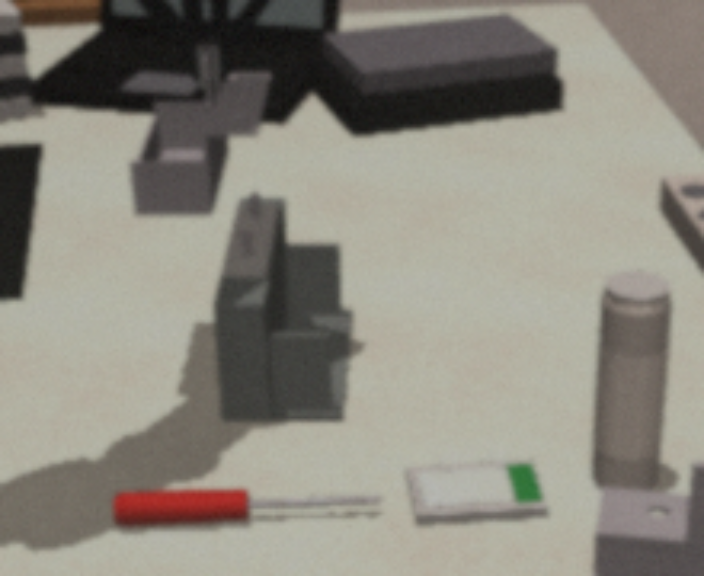

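View pics/top3.png

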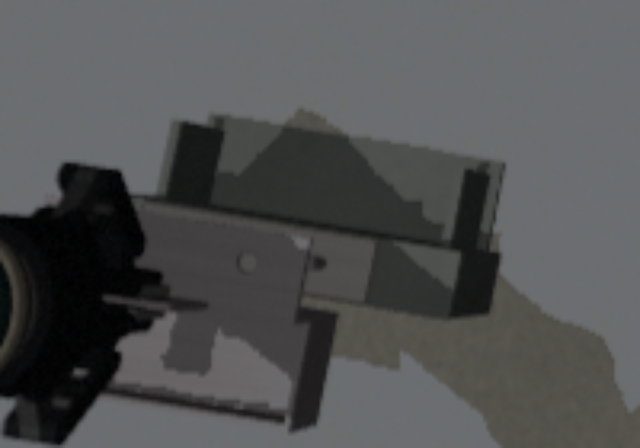

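The top view shows the bin's -y hole at about (247,262) and the -y pin at (318,262) in the crop. I'll lower to just above the tips and compare again.

```bash
python3 -m handwheel '[{"grip":1,"linear":[0.001,-0.001,0.02],"delta_rot":[0,0,0]},{"grip":1,"linear":[0.001,-0.001,0.04],"delta_rot":[0,0,0]},{"grip":1,"linear":[0.001,-0.001,0.06],"delta_rot":[0,0,0]},{"grip":1,"linear":[0.001,-0.001,0.075],"delta_rot":[0,0,0]},{"grip":1,"linear":[0.001,-0.001,0.082],"delta_rot":[0,0,0]},{"grip":1,"linear":[0.001,-0.001,0.082],"delta_rot":[0,0,0]},{"grip":1,"linear":[0.001,-0.001,0.082],"delta_rot":[0,0,0]}]'
python3 plan.py .4387 .2553 .165 -8
python3 - <<'E'
from rig import *
import cv2,numpy as np
for n in("top","side"):
    p,d=capture(n);np.savez(n+"4.npz",p=p,d=d)
    a=p[260:340,90:180] if n=="top" else p[130:230,210:320]
    cv2.imwrite(f"pics/{n}4.png",np.clip(1.6*cv2.resize(a[:,:,::-1],None,fx=7,fy=7,interpolation=cv2.INTER_CUBIC),0,255).astype('uint8'))
E
```

```text
t: 7.98
ee_pos: [0.4392, 0.2569, 0.1699]
ee_rot: [2.37, 2.061, 0.003]
force: [0.0, 0.5, -1.6]
gripper_width: 0.0028
t 7.975 pos [0.4392 0.2569 0.1699] F [ 0.0214  0.5017 -1.5995] w 0.0028042489311642877 q [-0.2753  0.4433 -0.4484  2.1301  0.3222  0.6304 -1.0876]
toolx,y [0.1388 0.9903 0.0008] [ 0.9903 -0.1388  0.0017]
linear [-0.0017 -0.0002  0.0049] rot [ 0.0952 -0.0435  0.023 ]
```

View pics/top4.png

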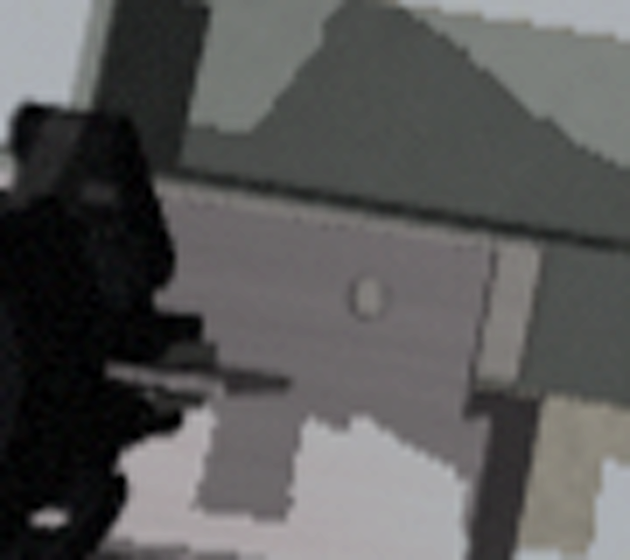

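View pics/side4.png

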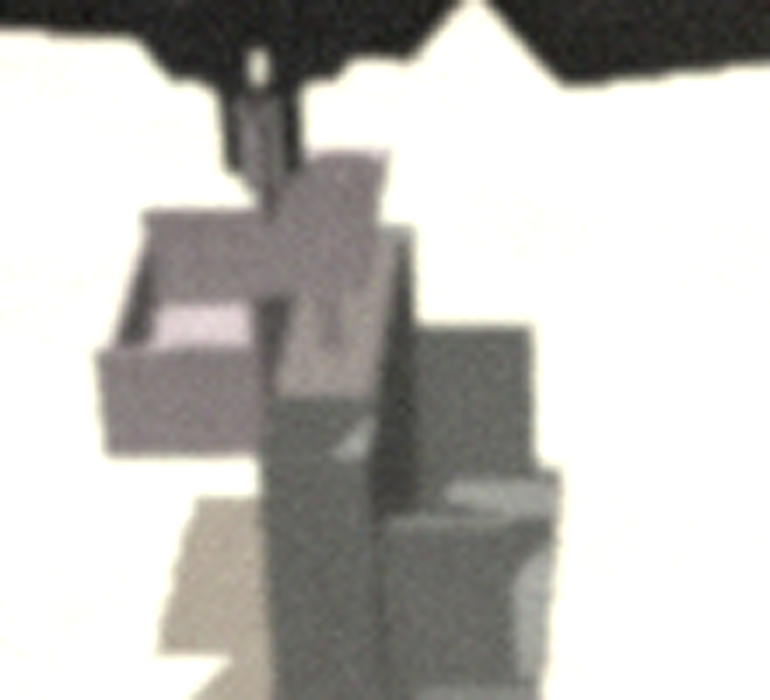

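```bash
python3 - <<'E'
from h import *
np.set_printoptions(precision=4,suppress=True)
z=np.load("top4.npz");p=z["p"];print(p[294:309,134:152].astype(int).sum(2))
h=plane("top",[(142.1,302.1)],.157)[0];print(h)
d=h[:2]-np.array([.4392,.2569]);y=np.radians(-7.98);c,s=np.cos(y),np.sin(y);print("in bin",c*d[0]+s*d[1],-s*d[0]+c*d[1],"exp .0254 -.0411")
P0=np.load("top0.npz")["p"]
print("pin2");print(P0[296:307,142:156].astype(int).sum(2));print("pin1");print(P0[290:300,99:113].astype(int).sum(2))
E
```

```text
[[200 200 199 200 201 201 201 202 201 205 200 202 203 205 203 209 208 212]
 [200 197 198 198 201 203 202 201 202 202 202 201 203 203 204 204 205 206]
 [201 199 198 199 199 202 202 201 199 203 203 199 206 208 203 204 202 204]
 [199 194 199 196 197 202 200 199 201 202 202 202 199 205 203 201 206 205]
 [197 196 197 198 199 198 202 196 195 196 201 199 203 200 202 204 201 205]
 [198 196 199 195 199 201 193 188 199 202 197 198 201 199 201 201 202 203]
 [198 199 198 198 201 193 170 205 228 222 197 195 202 201 202 203 199 199]
 [199 200 201 200 202 187 158 221 235 231 198 180 198 201 199 201 201 200]
 [203 205 203 206 203 180 167 226 234 235 200 185 195 201 197 199 200 201]
 [206 206 205 205 204 186 155 222 234 234 205 188 201 204 202 202 202 203]
 [198 202 203 205 205 195 161 199 209 218 188 196 205 208 208 209 208 205]
 [199 203 201 202 201 202 194 171 176 194 191 203 209 207 209 210 208 208]
 [197 199 200 199 200 200 199 201 200 203 205 205 203 202 204 205 208 205]
 [193 195 195 194 196 195 200 198 202 202 203 205 203 204 205 205 207 207]
 [198 196 196 196 198 199 194 195 198 198 197 198 
[... 664 characters left out ...]
322 322 321 323 321 324 322 322 326 323 324]
 [324 323 324 323 321 323 322 323 323 324 322 322 323 324]]
pin1
[[323 321 322 322 324 321 322 321 323 323 323 323 323 323]
 [321 325 322 322 326 323 323 323 299 293 291 317 325 323]
 [323 321 322 307 305 296 278 284 220 202 205 306 323 323]
 [323 323 314 274 270 259 171 166 139 134 154 285 318 321]
 [322 324 296 270 290 286 189 103  91  86  92 231 309 323]
 [320 322 290 285 293 289 211 114  93  93  94 214 309 322]
 [323 325 310 283 264 256 185 131 125 127 152 271 317 323]
 [323 320 323 311 264 267 245 242 243 242 260 313 320 323]
 [321 323 322 324 323 322 322 326 324 324 322 324 324 324]
 [323 320 323 323 322 323 323 323 323 325 322 324 324 322]]
```

```bash
python3 - <<'E'
from h import *
np.set_printoptions(precision=4,suppress=True)
for nm,px,z in(("tip",[(102.8,294.4),(145.8,301.4)],.1415),("base",[(108.1,294.5),(149.6,301.3)],.12)):
    T=plane("top",px,z);v=T[0]-T[1];print(nm,T.ravel(),"mid",T.mean(0),np.linalg.norm(v),np.degrees(np.arctan2(-v[0],v[1])))
E
```

```text
tip [0.4698 0.2917 0.1415 0.4585 0.2116 0.1415] mid [0.4641 0.2516 0.1415] 0.08088011798658515 -8.037001529268291
base [0.47   0.2908 0.12   0.4588 0.2117 0.12  ] mid [0.4644 0.2512 0.12  ] 0.07987874355317738 -8.097963212791313
```

```bash
python3 -m handwheel '[{"grip":1,"linear":[-0.001,0.002,0.003],"delta_rot":[0,0,0]},{"grip":1,"linear":[-0.001,0.002,0.006],"delta_rot":[0,0,0]},{"grip":1,"linear":[-0.001,0.002,0.009],"delta_rot":[0,0,0]},{"grip":1,"linear":[-0.001,0.002,0.009],"delta_rot":[0,0,0]},{"grip":1,"linear":[-0.001,0.002,0.009],"delta_rot":[0,0,0]}]'
python3 plan.py .4408 .2556 .16 -8.05
python3 - <<'E'
from rig import *
import cv2,numpy as np
n="top"
p,d=capture(n);np.savez(n+"5.npz",p=p,d=d)
print(p[294:309,136:154].astype(int).sum(2))
E
```

```text
t: 8.7
ee_pos: [0.4405, 0.2554, 0.1603]
ee_rot: [2.37, 2.061, 0.001]
force: [-0.3, -0.5, -2.2]
gripper_width: 0.0028
t 8.7 pos [0.4405 0.2554 0.1603] F [-0.3495 -0.4671 -2.2241] w 0.0028396863481710685 q [-0.28    0.4586 -0.4388  2.1358  0.3346  0.6117 -1.0947]
toolx,y [ 0.1387  0.9903 -0.0001] [ 0.9903 -0.1387  0.0006]
linear [0.0003 0.0002 0.0003] rot [0.0368 0.0048 0.0781]
[[199 201 200 202 202 202 202 205 202 203 205 207 205 205 203 203 203 203]
 [201 199 199 200 200 200 202 201 205 207 199 203 204 204 203 205 202 202]
 [202 199 198 199 198 201 202 201 198 202 201 202 205 203 206 203 202 205]
 [196 196 196 199 196 199 200 201 197 200 197 203 204 202 204 203 205 203]
 [198 198 196 200 199 198 198 196 186 186 193 196 196 198 201 202 202 201]
 [198 198 198 199 196 197 193 177 186 184 183 179 195 201 203 200 201 200]
 [198 199 202 199 199 200 171 167 213 197 190 178 189 202 198 202 203 204]
 [205 203 203 202 202 202 159 191 194 193 196 182 186 197 201 201 198 202]
 [203 203 202 206 205 204 171 184 188 195 194 178 190 202 202 202 203 201]
 [199 203 201 205 207 204 193 164 184 189 184 178 198 205 208 206 206 205]
 [197 202 200 201 202 202 199 180 160 174 181 191 203 205 209 209 209 206]
 [199 200 203 202 201 198 202 204 199 197 205 205 205 206 208 208 209 209]
 [193 195 194 195 195 195 198 201 200 202 202 202 207 207 206 208 208 205]
 [197 195 196 195 195 195 194 196 196 197 195 200 199 201 202 203 204 201]
 [202 200 199 200 202 201 199 200 197 197 198 199 200 200 201 199 198 198]]
```

The pin tip now fills the view through the hole, so I'll feel my way down.

```bash
python3 -m handwheel '[{"grip":1,"linear":[0,0,0.001],"delta_rot":[0,0,0]},{"grip":1,"linear":[0,0,0.002],"delta_rot":[0,0,0]},{"grip":1,"linear":[0,0,0.003],"delta_rot":[0,0,0]},{"grip":1,"linear":[0,0,0.004],"delta_rot":[0,0,0]},{"grip":1,"linear":[0,0,0.004],"delta_rot":[0,0,0]}]'
python3 plan.py .4408 .2556 .156 -8.05
```

```text
t: 9.38
ee_pos: [0.4405, 0.2553, 0.1562]
ee_rot: [2.37, 2.061, 0.0]
force: [0.3, -1.0, -2.2]
gripper_width: 0.0029
t 9.375 pos [0.4405 0.2553 0.1562] F [ 0.3164 -1.0371 -2.179 ] w 0.0028980216350933926 q [-0.2837  0.4647 -0.4345  2.1389  0.3401  0.603  -1.0998]
toolx,y [ 0.1387  0.9903 -0.0002] [ 0.9903 -0.1387  0.0005]
linear [0.0004 0.0003 0.0002] rot [0.028  0.0142 0.0763]
```

```bash
python3 -m handwheel '[{"grip":1,"linear":[0,0,0.001],"delta_rot":[0,0,0]},{"grip":1,"linear":[0,0,0.002],"delta_rot":[0,0,0]},{"grip":1,"linear":[0,0,0.003],"delta_rot":[0,0,0]},{"grip":1,"linear":[0,0,0.003],"delta_rot":[0,0,0]}]'
python3 plan.py .4408 .2556 .156 -8.05
```

```text
t: 9.88
ee_pos: [0.4405, 0.2552, 0.1532]
ee_rot: [2.37, 2.061, 0.0]
force: [0.7, 0.5, -2.5]
gripper_width: 0.0032
t 9.875 pos [0.4405 0.2552 0.1532] F [ 0.6966  0.4658 -2.4902] w 0.0032474001385650202 q [-0.2866  0.4692 -0.4313  2.1411  0.3443  0.5965 -1.1035]
toolx,y [ 0.1387  0.9903 -0.0003] [ 0.9903 -0.1387  0.0005]
linear [ 0.0004  0.0003 -0.0028] rot [0.0289 0.0178 0.0776]
```

No contact force, and the underside is already about 5 mm below the tips. Continuing.

```bash
python3 -m handwheel '[{"grip":1,"linear":[0,0,0.0015],"delta_rot":[0,0,0]},{"grip":1,"linear":[0,0,0.003],"delta_rot":[0,0,0]},{"grip":1,"linear":[0,0,0.0045],"delta_rot":[0,0,0]},{"grip":1,"linear":[0,0,0.006],"delta_rot":[0,0,0]},{"grip":1,"linear":[0,0,0.006],"delta_rot":[0,0,0]}]'
python3 -m handwheel '[{"grip":1,"linear":[0,0,0.0015],"delta_rot":[0,0,0]},{"grip":1,"linear":[0,0,0.003],"delta_rot":[0,0,0]},{"grip":1,"linear":[0,0,0.0045],"delta_rot":[0,0,0]},{"grip":1,"linear":[0,0,0.006],"delta_rot":[0,0,0]},{"grip":1,"linear":[0,0,0.006],"delta_rot":[0,0,0]}]'
python3 plan.py .4408 .2556 .136 -8.05
```

```text
t: 10.5
ee_pos: [0.4405, 0.2552, 0.1472]
ee_rot: [2.37, 2.061, -0.0]
force: [-0.0, 0.2, -2.2]
gripper_width: 0.0028
t: 11.12
ee_pos: [0.4405, 0.2552, 0.1412]
ee_rot: [2.37, 2.061, 0.0]
force: [0.2, -0.1, -2.2]
gripper_width: 0.0031
t 11.125 pos [0.4405 0.2552 0.1412] F [ 0.2171 -0.089  -2.1748] w 0.0031188799662714086 q [-0.2984  0.4876 -0.4177  2.1496  0.3608  0.5703 -1.1187]
toolx,y [ 0.1387  0.9903 -0.0003] [ 0.9903 -0.1387  0.0005]
linear [0.0004 0.0003 0.0052] rot [0.0263 0.017  0.0791]
```

```bash
python3 -m handwheel '[{"grip":1,"linear":[0,0,0.001],"delta_rot":[0,0,0]},{"grip":1,"linear":[0,0,0.002],"delta_rot":[0,0,0]},{"grip":1,"linear":[0,0,0.003],"delta_rot":[0,0,0]},{"grip":1,"linear":[0,0,0.004],"delta_rot":[0,0,0]},{"grip":1,"linear":[0,0,0.004],"delta_rot":[0,0,0]}]'
python3 -m handwheel '[{"grip":1,"linear":[0,0,0.0005],"delta_rot":[0,0,0]},{"grip":1,"linear":[0,0,0.001],"delta_rot":[0,0,0]},{"grip":1,"linear":[0,0,0.001],"delta_rot":[0,0,0]}]'
python3 plan.py .4408 .2556 .136 -8.05
python3 - <<'E'
from rig import *
import cv2,numpy as np
for n in("top","side"):
    p,d=capture(n);np.savez(n+"6.npz",p=p,d=d)
    a=p[260:340,90:180] if n=="top" else p[130:230,210:320]
    cv2.imwrite(f"pics/{n}6.png",np.clip(1.3*cv2.resize(a[:,:,::-1],None,fx=7,fy=7,interpolation=cv2.INTER_CUBIC),0,255).astype('uint8'))
E
```

```text
t: 11.75
ee_pos: [0.4405, 0.2552, 0.1372]
ee_rot: [2.37, 2.061, 0.0]
force: [-0.7, -1.4, -2.5]
gripper_width: 0.0032
t: 12.12
ee_pos: [0.4405, 0.2553, 0.1363]
ee_rot: [2.37, 2.061, 0.0]
force: [0.1, -0.0, -2.4]
gripper_width: 0.0031
t 12.125 pos [0.4405 0.2553 0.1363] F [ 0.1215 -0.0415 -2.417 ] w 0.0031176856214068403 q [-0.3034  0.4952 -0.4118  2.1529  0.3678  0.5594 -1.125 ]
toolx,y [ 0.1387  0.9903 -0.0002] [ 0.9903 -0.1387  0.0006]
linear [0.0004 0.0002 0.0003] rot [0.0366 0.0091 0.0793]
```

View pics/side6.png

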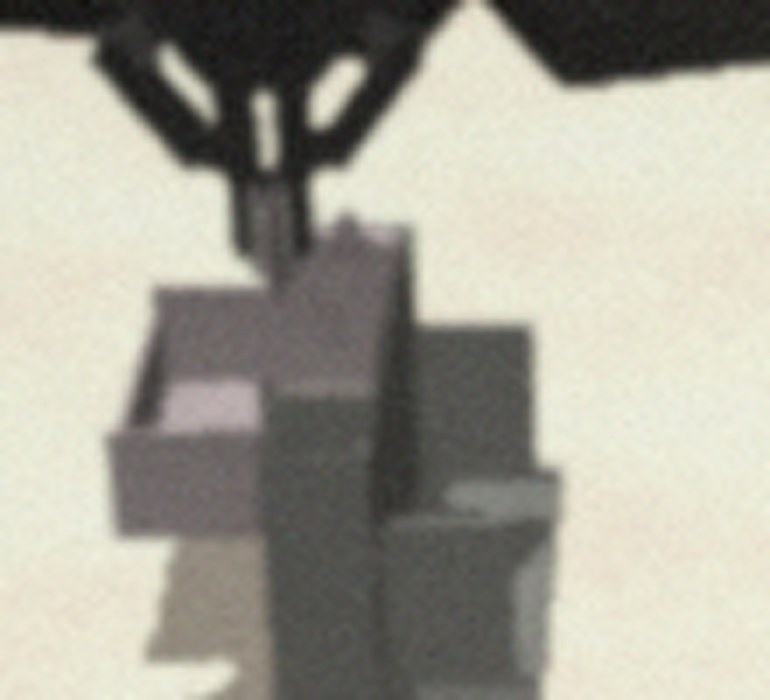

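View pics/top6.png

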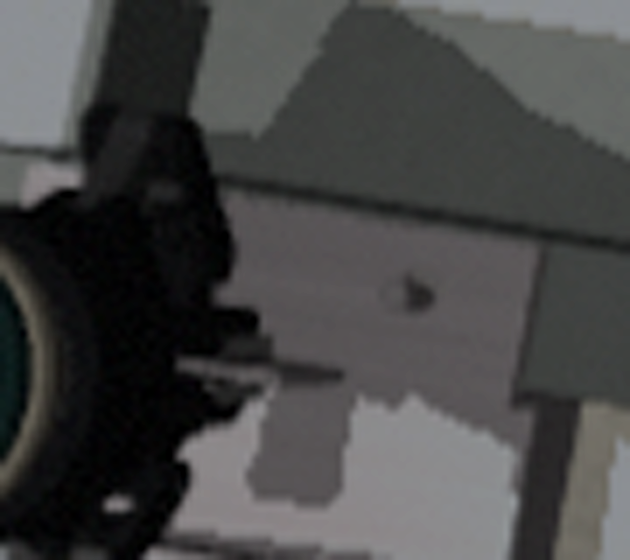

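The -y pin now sticks up through the hole, at (410,292) in the top crop. Last fraction in small steps, watching the force.

```bash
python3 -m handwheel '[{"grip":1,"linear":[0,0,0.0005],"delta_rot":[0,0,0]},{"grip":1,"linear":[0,0,0.0005],"delta_rot":[0,0,0]}]'; python3 -m handwheel '[{"grip":1,"linear":[0,0,0.0005],"delta_rot":[0,0,0]},{"grip":1,"linear":[0,0,0.0005],"delta_rot":[0,0,0]}]'
```

```text
t: 12.48
ee_pos: [0.4406, 0.2553, 0.1359]
ee_rot: [2.37, 2.061, 0.001]
force: [0.6, -0.4, -1.0]
gripper_width: 0.0033
t: 12.72
ee_pos: [0.4406, 0.2554, 0.1358]
ee_rot: [2.37, 2.061, 0.001]
force: [-1.2, -0.7, 5.3]
gripper_width: 0.003
```

Contact: the vertical force rose about 8 N and z stopped at home height. Releasing and retreating upward.

```bash
python3 -m handwheel '[{"grip":0.3,"linear":[0,0,0],"delta_rot":[0,0,0]},{"grip":0.3,"linear":[0,0,0],"delta_rot":[0,0,0]},{"grip":0.0,"linear":[0,0,0],"delta_rot":[0,0,0]},{"grip":0.0,"linear":[0,0,0],"delta_rot":[0,0,0]},{"grip":0.0,"linear":[0,0,0],"delta_rot":[0,0,0]},{"grip":0.0,"linear":[0,0,0],"delta_rot":[0,0,0]}]'; python3 -m handwheel '[{"grip":0,"linear":[0,0,-0.01],"delta_rot":[0,0,0]},{"grip":0,"linear":[0,0,-0.03],"delta_rot":[0,0,0]},{"grip":0,"linear":[0,0,-0.06],"delta_rot":[0,0,0]},{"grip":0,"linear":[0,0,-0.1],"delta_rot":[0,0,0]},{"grip":0,"linear":[-0.05,0,-0.14],"delta_rot":[0,0,0]},{"grip":0,"linear":[-0.1,0,-0.15],"delta_rot":[0,0,0]},{"grip":0,"linear":[-0.16,0.02,-0.15],"delta_rot":[0,0,0]},{"grip":0,"linear":[-0.22,0.02,-0.15],"delta_rot":[0,0,0]},{"grip":0,"linear":[-0.28,0.02,-0.15],"delta_rot":[0,0,0]},{"grip":0,"linear":[-0.34,0.02,-0.15],"delta_rot":[0,0,0]},{"grip":0,"linear":[-0.34,0.02,-0.15],"delta_rot":[0,0,0]},{"grip":0,"linear":[-0.34,0.02,-0.15],"delta_rot":[0,0,0]}]'
python3 - <<'E'
from rig import *
import cv2,numpy as np
for n in("top","side"):
    p,d=capture(n);np.savez(n+"7.npz",p=p,d=d)
    a=p[150:370,50:330] if n=="top" else p[130:340,210:460]
    cv2.imwrite(f"pics/{n}7.png",np.clip(1.3*cv2.resize(a[:,:,::-1],None,fx=2.8,fy=2.8,interpolation=cv2.INTER_CUBIC),0,255).astype('uint8'))
E
```

```text
t: 13.48
ee_pos: [0.4406, 0.2553, 0.1353]
ee_rot: [2.37, 2.061, 0.001]
force: [0.0, -0.2, -0.1]
gripper_width: 0.0427
t: 14.98
ee_pos: [0.4132, -0.0836, 0.2859]
ee_rot: [2.37, 2.061, 0.002]
force: [0.0, 0.8, -0.4]
gripper_width: 0.0427
```

View pics/side7.png

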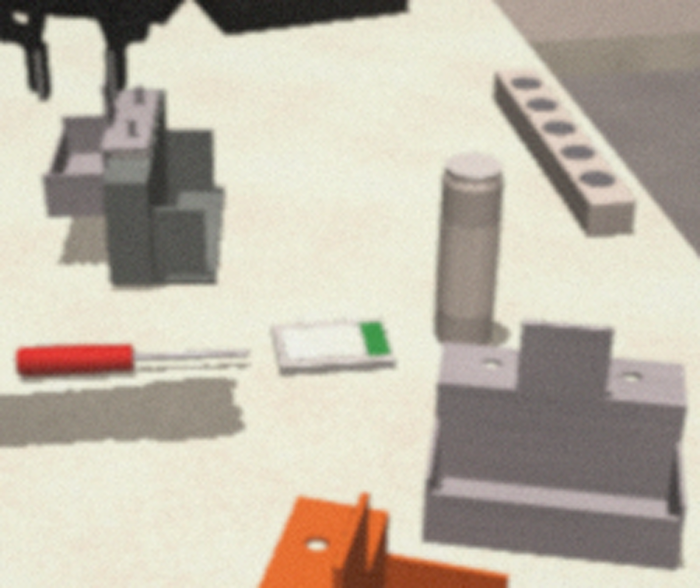

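View pics/top7.png

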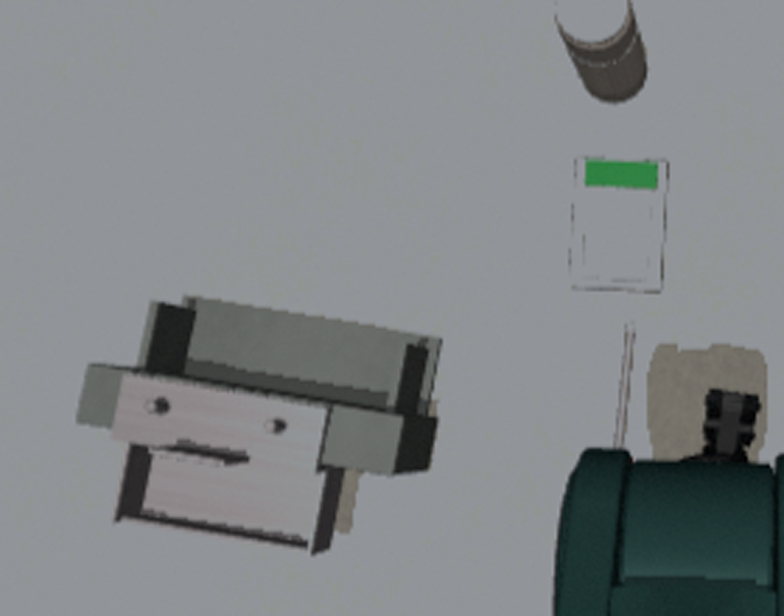

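Both pins stick up through the holes, at (157,405) and (275,425) in the top crop. The bin looks level, and the can, drive and screwdriver look undisturbed. One depth check on the flange height before handing in.

```bash
python3 - <<'E'
from h import *
from rig import *
np.set_printoptions(precision=4,suppress=True)
C=cloud("top",np.load("top7.npz")["d"]);C0=cloud("top",np.load("top0.npz")["d"])
for u,v in((98,292),(125,299),(160,302)):print((u,v),np.median(C[v-2:v+3,u-2:u+3,2]))
print("rail at start",np.median(C0[296:301,126:131,2]))
print(get_state()["force"],get_state()["dq"].max())
finish_job()
E
```

```text
(98, 292) 0.12429210085146336
(125, 299) 0.12472560998756343
(160, 302) 0.12369807272590261
rail at start 0.11976221556370825
[ 0.3862 -0.5101 -0.6192] 0.0028014450473393447
the job is handed in; nothing more can be done
```

The small grey bin is hanging on both pins, released, with the arm moved clear. The job was handed in at about 15 s of the 64 s allowed; no verdict is reported.

**What I did:** I picked the grey bin with 80 mm hole spacing. I gripped its tab, carried it to the stand, and lined up the visible hole over its pin in the top camera. Then I lowered it in small steps. The wrist force changed by about 8 N only at the seat, well under the 50 N limit.

**Last checks:**
- **Seating:** both pins stick up through the flange. Its top measured 123.7 to 124.7 mm at three spots, and fully home would be 124 mm.
- **Position:** I estimated the pin bar at roughly 10 to 11 mm to the stand's +y side, with the bar turned about -8°.
- **Robot:** the wrist reads near zero force and the arm is still.
- **Bystanders:** the can, hard drive and screwdriver look undisturbed in both views. I judged this by eye and did not measure it.

**Disagreements:** three readings of where the hole sat relative to the gripper differed by about 2 mm. I used the closest view, and no side contact was felt on the way down.

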